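# Rack the oiled hinge pins by size

## Task

The four bronze hinge pins have been oiled and must go back in the pin rack, one in each recess, standing on their heads, in order of size: the smallest in the recess at the end next to the brass lamp socket, and so on up to the largest at the far end. Set each pin down gently rather than letting it drop, and do not disturb the glass globe, the oiler or the pulley block.

Things in the scene. Friction and masses are not known exactly. Their poses are not given: they have to be found in the camera images.
- pin_55: the smallest of the four bronze hinge pins: a round shank 12 mm in diameter on a flat round head 24 mm in diameter and 8 mm thick, 55 mm tall overall, about 80 g. It starts standing upright on its head, split-pin end up, on a flat black rubber mat 3 mm thick, at least 80 mm from the next pin. Origin: centre of the underside of the head; z runs up along the shank
- pin_75: the second smallest of the four bronze hinge pins: a round shank 16 mm in diameter on a flat round head 29 mm in diameter and 9 mm thick, 75 mm tall overall, about 170 g. It starts standing upright on its head, split-pin end up, on a flat black rubber mat 3 mm thick, at least 80 mm from the next pin. Origin: centre of the underside of the head; z runs up along the shank
- pin_95: the second largest of the four bronze hinge pins: a round shank 20 mm in diameter on a flat round head 34 mm in diameter and 10 mm thick, 95 mm tall overall, about 315 g. It starts standing upright on its head, split-pin end up, on a flat black rubber mat 3 mm thick, at least 80 mm from the next pin. Origin: centre of the underside of the head; z runs up along the shank
- pin_115: the largest of the four bronze hinge pins: a round shank 24 mm in diameter on a flat round head 38 mm in diameter and 11 mm thick, 115 mm tall overall, about 520 g. It starts standing upright on its head, split-pin end up, on a flat black rubber mat 3 mm thick, at least 80 mm from the next pin. Origin: centre of the underside of the head; z runs up along the shank
- rack: the pin rack: a pale wooden board 82 mm (x) by 372 mm (y) by 18 mm thick, screwed to the ledge, with a row of four round recesses lined with black rubber. Each recess is 54 mm in diameter and 6 mm deep (its floor 12 mm above the ledge). Origin: centre of the board's underside; z is up, y runs along the row. The recess centres lie on the y axis at y = -135, -45, +45 and +135 mm. The rack's place and its yaw (within 0.15 rad) differ from start to start
- lamp_socket: brass bayonet lamp socket on a round dark wooden base 88 mm in diameter, 68 mm tall in all, fixed to the ledge 255 mm from the rack's centre in line with the row, off one end or the other: its side tells which end of the rack is for the smallest pin. Origin: centre of the base's underside
- globe: frosted white glass lamp globe, loose, standing neck down, 110 mm in diameter and 121 mm tall; stands to one side of the pins. To be left alone. Origin: centre of its underside
- oiler: steel pump oiler, loose: a round can 74 mm in diameter whose thin spout rises to 159 mm and reaches about 85 mm from its axis along its own +x, with a red lever and a small handle that reach 58 mm along its -x; stands off the end of the rack away from the lamp socket, 255 mm from the rack's centre. To be left alone. Origin: centre of its underside
- pulley_block: green painted pulley block, loose, lying on its side: cheeks 140 mm long (x) by 74 mm wide (y) by 46 mm tall, with a steel eye that reaches 132 mm from the origin along its -x; lies to the other side of the pins from the globe. To be left alone. Origin: centre of its underside

How it is judged:
At the end, for the whole second after the job is handed in: Each pin stands upright (within 0.1 rad) on its head on the floor of its own recess (centre within 16 mm along and across the row, underside 9 to 14.5 mm up), smallest nearest the lamp socket and so on to the largest farthest from it; all released and at rest (((y of lamp_socket in the frame of rack above 0 m and (y of pin_55 in the frame of rack between 0.119 and 0.151 m and x of pin_55 in the frame of rack between -0.016 and 0.016 m and z of pin_55 in the frame of rack between 0.009 and 0.0145 m) and (y of pin_75 in the frame of rack between 0.029 and 0.061 m and x of pin_75 in the frame of rack between -0.016 and 0.016 m and z of pin_75 in the frame of rack between 0.009 and 0.0145 m) and (y of pin_95 in the frame of rack between -0.061 and -0.029 m and x of pin_95 in the frame of rack between -0.016 and 0.016 m and z of pin_95 in the frame of rack between 0.009 and 0.0145 m) and (y of pin_115 in the frame of rack between -0.151 and -0.119 m and x of pin_115 in the frame of rack between -0.016 and 0.016 m and z of pin_115 in the frame of rack between 0.009 and 0.0145 m)) or (y of lamp_socket in the frame of rack below 0 m and (y of pin_55 in the frame of rack between -0.151 and -0.119 m and x of pin_55 in the frame of rack between -0.016 and 0.016 m and z of pin_55 in the frame of rack between 0.009 and 0.0145 m) and (y of pin_75 in the frame of rack between -0.061 and -0.029 m and x of pin_75 in the frame of rack between -0.016 and 0.016 m and z of pin_75 in the frame of rack between 0.009 and 0.0145 m) and (y of pin_95 in the frame of rack between 0.029 and 0.061 m and x of pin_95 in the frame of rack between -0.016 and 0.016 m and z of pin_95 in the frame of rack between 0.009 and 0.0145 m) and (y of pin_115 in the frame of rack between 0.119 and 0.151 m and x of pin_115 in the frame of rack between -0.016 and 0.016 m and z of pin_115 in the frame of rack between 0.009 and 0.0145 m))) and angle between each of pin_55, pin_75, pin_95, pin_115's own z axis and vertical below 0.1 rad and linear speed of each of pin_55, pin_75, pin_95, pin_115 below 0.03 m/s and angular speed of each of pin_55, pin_75, pin_95, pin_115 below 0.3 rad/s and contact force between the fingers and pin_55 below 0.05 N and contact force between the fingers and pin_75 below 0.05 N and contact force between the fingers and pin_95 below 0.05 N and contact force between the fingers and pin_115 below 0.05 N); the robot touches nothing.
It fails at once if the frosted globe is shoved more than 20 mm or tipped (distance of globe from where it was at the start of the episode above 0.02 m or angle between globe's own z axis and vertical above 0.3 rad).
It fails at once if the steel oiler is shoved more than 20 mm or tipped (distance of oiler from where it was at the start of the episode above 0.02 m or angle between oiler's own z axis and vertical above 0.3 rad).
It fails at once if the pulley block is shoved more than 20 mm or tipped (distance of pulley_block from where it was at the start of the episode above 0.02 m or angle between pulley_block's own z axis and vertical above 0.3 rad).
It fails at once if a pin is let fall (over 0.6 m/s, about 18 mm of free drop) instead of being set down ((linear speed of pin_55 above 0.6 m/s and contact force between the fingers and pin_55 below 0.05 N) or (linear speed of pin_75 above 0.6 m/s and contact force between the fingers and pin_75 below 0.05 N) or (linear speed of pin_95 above 0.6 m/s and contact force between the fingers and pin_95 below 0.05 N) or (linear speed of pin_115 above 0.6 m/s and contact force between the fingers and pin_115 below 0.05 N)).
It also fails if it takes over 106 s, if anything falls off the work surface, if the arm or the gripper's body presses on something with over 40 N, if the wrist force passes 120 N, or if a joint passes its speed limit or range.

## Robot

A 6-joint arm with a two-finger parallel gripper is mounted at the origin on the work surface. World frame = base frame: x ahead of the robot, y to its left, z up, the work surface at z = 0. Lengths are in m, angles in rad, forces in N, time in s.
With the tool pointing down it reaches from about 0.3 to 0.875 m from the base axis. Payload 6.4 kg.
Tool frame: the origin (TCP) lies at the very end of the fingers, on their centre line; the grasp point (between the pads) lies 19 mm behind it; z points along the fingers, y is the line along which they close (so a half turn about z gives the same grasp; the last joint's range is limited). The gripper opens to 85 mm and grips with 20 to 120 N. Pads are 22 mm wide; open, the fingers measure 114 mm over their backs; the gripper's body (76 mm by 85 mm) begins 54 mm behind the grasp point. The pads swing forward as they close: fully open they stand 13 mm farther back than shut.
Start: joints at [0.966, 0.181, 1.607, -0, 1.354, -0.206], TCP at [0.223, 0.53, 0.209] pointing down, gripper open.
Joint ranges: [-2.99, 2.99], [-0.89, 2.07], [0.3, 2.58], [-1.14, 4.28], [0, 2.63], [-3.12, 3.12]. Speed limits (rad/s): [2.57, 2.57, 3.01, 3.14, 3.14, 3.14].

## Interface

Orientations are given as a unit quaternion [w, x, y, z].
In Python, from rig import sense, eyes, sign_off gives the robot as it stands.
- The arm moves only by the tool servo_tool, never from a script. Its argument "increments" is a list that holds one entry, the list of rows, each a list of 4 numbers: the shift along the tool's x, y, z in m, then the turn about the tool's z in degrees. In form: [[[tx, ty, tz, yaw], ...]]. A call has 1 to 20 rows; each row is the pose to reach, as a shift and turn from the pose commanded when the call began, along the tool's axes at that moment; what a row does not reach only later rows make up. A row lasts 1/12 s, in which the tool goes at most 41.7 mm and 7.16 degrees, less where a joint would pass 70% of its speed; a pose out of reach is approached as far as the arm can. A call with a gripper value outside its range is refused whole. "jaw" is the closure, from 0 (fully open) to 1 (shut), set as the call begins (left out, the last holds). The fingers move at their own pace and stop on an object; the grip force is fixed at half the most. Time passes only in rows, so rows that repeat a pose let the fingers close. It gives the time, the measured TCP pose, the force, the opening and the grip force at its end, in the units of the state.
- sense(): the state, without advancing time (a new reading comes with each control period).
- eyes.grab_frame(name): name is "side" or "top"; returns (picture, depth): 480x640x3 uint8, red, green, blue; 480x640 float32, m along the optical axis (not along the pixel's ray), 0 where there is no reading.
- eyes.calibration(name): a dict with "K" (3x3 intrinsics, pixels), "R" (3x3) and "t" (3): a world point X has camera coordinates R X + t. Camera axes: x right, y down, z forward; pixel columns grow to the right and rows downward; lengths in m; the calibration is good to about 2 mm. A picture is of the moment at which its call begins. calibration takes no time and is no camera call.
- sign_off(): hands the job in; it is judged then, once.
Trained networks look in the newest picture that a camera, given by its name, has taken for a name from the list of things; names that differ only in an ending like _2 or _b are one class to them, and where a whole thing is asked for, a point or a joint stands for the part that bears it (a point fixed in the world has none). Each returns a list of dicts, best first, with "p" (0 to 1); they miss things now and then, are a little off and sometimes report something else, mostly with a low value. They report only what shows in the picture. A call takes as long as a camera call.
- eyes.silhouettes(camera, target): "pixels" (480x640 bool, what is visible of it) and "xy" ([column, row] in pixels, amid what is visible of it).
The state is a dict: "time": time; "qpos": joint angles; "joint_velocities": joint speeds; "effort": joint torques, N m; "tcp_pos": TCP position; "orientation": TCP orientation; "contact_force": force on the tool from outside, world axes, zero at the start; "torque": the same for the moment, N m; "gripper_width": finger opening in m; "grip_force": force on a finger pad.
Only numpy, scipy, OpenCV 4.12 (cv2) and the standard library are available. Lean on these libraries where they do the work, as an engineer would, in place of code of your own. Each camera call takes 0.05 s, during which the arm holds its last target. There are 200 camera calls.

## Working session

There is one attempt and no reset: what is moved stays moved. The work goes in short steps, Python scripts to look and compute and a tool call to move; the robot and the scene stay as the last step left them, time stands still between calls to the robot, and variables do not carry over. Pictures are saved under pics/ and viewed, at most 14 in all, crops included, and the job is handed in when it is done.

Besides the shell and the picture viewer there is one more tool, called after ">>>" by a JSON object that holds its "name" and its "arguments", one argument or row to a line. servo_tool: Moves the arm, as the interface text tells. Its arguments: {"type":"object","properties":{"increments":{"type":"array"},"jaw":{"type":"number"}},"required":["increments"]}

```bash
mkdir -p pics; cat > h.py <<'E'
from rig import sense, eyes, sign_off
import numpy as np, cv2
def grab(n,save=None):
    p,d=eyes.grab_frame(n)
    if save: cv2.imwrite('pics/'+save,p[:,:,::-1])
    return p,d
def cloud(n,d):
    c=eyes.calibration(n);K,R,t=[np.array(c[k]) for k in('K','R','t')]
    v,u=np.mgrid[:480,:640]
    P=np.stack([(u-K[0,2])/K[0,0]*d,(v-K[1,2])/K[1,1]*d,d],-1)
    return (P-t.ravel())@R
E
python3 - <<'E'
from h import *
s=sense();print({k:np.round(s[k],3) for k in s})
for n in('top','side'):
    p,d=grab(n,n+'0.png');W=cloud(n,d)
    c=eyes.calibration(n);print(n,'cam',np.round(-np.array(c['R']).T@np.array(c['t']).ravel(),3))
    for o in ['pin_55','pin_75','pin_95','pin_115','rack','lamp_socket','globe','oiler','pulley_block']:
        for r in eyes.silhouettes(n,o)[:4]:
            if r['p']<.2: continue
            m=r['pixels']&(d>0);q=W[m]
            if len(q)<5: continue
            zt=np.percentile(q[:,2],97);T=q[q[:,2]>zt-.006]
            print(o,round(r['p'],2),np.round(r['xy']),m.sum(),'med',np.round(np.median(q,0),3),'top',np.round(T.mean(0),3),round(zt,3),'mn',np.round(np.percentile(q,2,0),3),'mx',np.round(np.percentile(q,98,0),3))
E
```

```text
{'time': np.float64(0.0), 'qpos': array([ 0.966,  0.182,  1.608,  0.   ,  1.354, -0.206]), 'joint_velocities': array([ 0.002, -0.001, -0.001,  0.001, -0.002, -0.001]), 'effort': array([ 0.0000e+00, -4.4488e+01, -3.5133e+01, -0.0000e+00,  9.0000e-03,
        0.0000e+00]), 'tcp_pos': array([0.223, 0.529, 0.208]), 'orientation': array([-0.   ,  0.198,  0.98 , -0.001]), 'contact_force': array([-0.096,  0.985, -0.272]), 'torque': array([ 0.04 ,  0.006, -0.044]), 'grip_force': np.float64(0.0), 'gripper_width': np.float64(0.085)}
top cam [0.379 0.009 1.524]
pin_55 0.7 [388. 256.] 161 med [ 0.5   -0.151  0.032] top [ 0.503 -0.154  0.098] 0.102 mn [ 0.489 -0.167  0.008] mx [ 0.517 -0.139  0.102]
pin_55 0.65 [259. 283.] 63 med [0.442 0.158 0.014] top [0.443 0.158 0.059] 0.061 mn [0.432 0.15  0.004] mx [0.452 0.17  0.061]
pin_55 0.65 [306. 281.] 101 med [0.452 0.048 0.016] top [0.454 0.049 0.08 ] 0.082 mn [0.443 0.038 0.005] mx [0.466 0.062 0.082]
pin_55 0.57 [343. 281.] 194 med [ 0.448 -0.042  0.039] top [ 0.451 -0.044  0.119] 0.121 mn [ 0.434 -0.063  0.001] mx [ 0.47  -0.028  0.122]
pin_75 0.
[... 4643 characters left out ...]
9  0.134 0.022]
lamp_socket 0.9 [431. 333.] 1630 med [ 0.634 -0.307  0.02 ] top [ 0.643 -0.295  0.067] 0.067 mn [ 0.601 -0.338  0.004] mx [ 0.681 -0.258  0.068]
globe 0.76 [219. 179.] 1676 med [0.4   0.325 0.082] top [0.405 0.348 0.118] 0.12 mn [0.356 0.302 0.001] mx [0.455 0.454 0.121]
globe 0.45 [332. 302.] 505 med [ 0.497 -0.166  0.042] top [ 0.5   -0.162  0.097] 0.099 mn [ 0.485 -0.175  0.004] mx [ 0.514 -0.147  0.1  ]
oiler 0.59 [329. 190.] 874 med [0.646 0.193 0.05 ] top [0.649 0.208 0.093] 0.093 mn [0.611 0.177 0.004] mx [0.682 0.228 0.094]
pulley_block 0.97 [321. 400.] 4630 med [ 0.393 -0.36   0.04 ] top [ 0.407 -0.349  0.041] 0.044 mn [ 0.288 -0.388  0.001] mx [ 0.471 -0.31   0.046]
```

```bash
python3 -c "
import cv2,numpy as np
" ; ls pics
```

```text
side0.png
top0.png
```

View pics/top0.png

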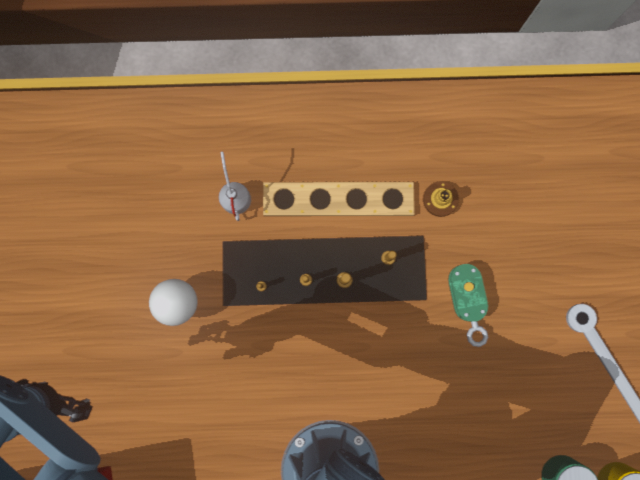

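View pics/side0.png

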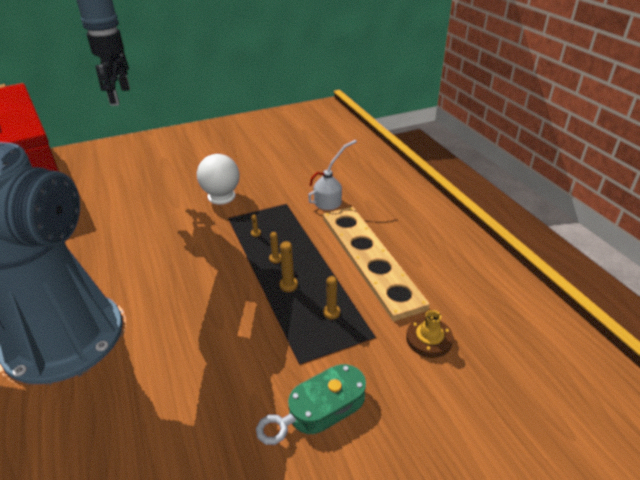

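Top view: pins 55/75/115/95 at about (261,286), (306,280), (345,280), (389,257). The recesses are in row 199, and the lamp socket at (441,198) is at the right (−y) end. The side view agrees. Next I'll refine the recess and pin centres.

```bash
cat >> h.py <<'E'
def onplane(n,u,v,z):
    c=eyes.calibration(n);K,R,t=[np.array(c[k]) for k in('K','R','t')]
    C=-R.T@t.ravel();r=R.T@np.linalg.solve(K,np.array([u,v,1.]))
    return (C+r*(z-C[2])/r[2])[:2]
E
python3 - <<'E'
from h import *
p,d=grab('top');m=[r for r in eyes.silhouettes('top','rack')][0]['pixels']
hull=np.zeros((480,640),np.uint8);cv2.drawContours(hull,[cv2.convexHull(np.argwhere(m)[:,::-1].astype(np.int32))],-1,1,-1)
g=cv2.cvtColor(p,cv2.COLOR_RGB2GRAY)
n,l,st,ce=cv2.connectedComponentsWithStats(((g<80)&(hull>0)).astype(np.uint8))
for i in range(1,n):
    if st[i,4]>100: print(st[i],ce[i],np.round(onplane('top',*ce[i],.016),4))
p2,d2=grab('side')
for nm,D in(('top',d),('side',d2)):
    W=cloud(nm,D)
    for o,x,y,h,r in(('55',.443,.158,.058,.006),('75',.453,.048,.078,.008),('95',.502,-.153,.098,.010),('115',.45,-.045,.118,.012)):
        q=W[(abs(W[...,0]-x)<.03)&(abs(W[...,1]-y)<.03)&(D>0)]
        a=q[(q[:,2]>.02)];b=a[a[:,2]>h-.007]
        print(nm,o,'shank',len(a),np.round((a[:,:2].min(0)+a[:,:2].max(0))/2,4),'top',len(b),np.round(b.mean(0),4))
E
```

```text
[311 189  19  20 295] [319.88135593 198.74915254] [0.6532 0.0078]
[347 189  19  20 299] [355.97324415 198.57525084] [ 0.651  -0.0817]
[383 189  20  20 292] [392.30479452 198.44178082] [ 0.6488 -0.1718]
[274 190  20  19 299] [283.4180602  198.83946488] [0.6555 0.0982]
top 55 shank 25 [0.4426 0.1581] top 18 [0.4425 0.1581 0.0565]
top 75 shank 48 [0.4548 0.0516] top 36 [0.4553 0.0491 0.0774]
top 95 shank 89 [ 0.5044 -0.1538] top 55 [ 0.5033 -0.1547  0.097 ]
top 115 shank 107 [ 0.4474 -0.042 ] top 83 [ 0.4514 -0.0448  0.1181]
side 55 shank 74 [0.4404 0.1509] top 21 [0.4398 0.1517 0.0557]
side 75 shank 167 [0.4529 0.0423] top 37 [0.452  0.0423 0.0766]
side 95 shank 331 [ 0.4998 -0.1614] top 73 [ 0.4998 -0.162   0.097 ]
side 115 shank 478 [ 0.4488 -0.0507] top 90 [ 0.4485 -0.0524  0.1174]
```

>>> {"name": "servo_tool", "arguments": {
  "increments": [
    [[0,0,-0.015,-6],[0,0,-0.03,-12],[0,0,-0.04,-18],[0,0,-0.04,-22.8],[0,0,-0.04,-22.8]]
  ],
  "jaw": 0.3
}}

```text
time: 1.57
tcp_pos: [0.2235, 0.5303, 0.2502]
orientation: [0.001, -0.001, 1.0, 0.001]
contact_force: [-0.5, 0.9, -0.8]
gripper_width: 0.0598
grip_force: 0.0
```

>>> {"name": "servo_tool", "arguments": {
  "increments": [
    [[-0.012,-0.03,0,0],[-0.024,-0.06,0,0],[-0.036,-0.09,0,0],[-0.048,-0.12,0,0],[-0.06,-0.15,0,0],[-0.072,-0.18,0,0],[-0.084,-0.21,0,0],[-0.096,-0.24,0,0],[-0.108,-0.27,0,0],[-0.12,-0.3,0,0],[-0.132,-0.33,0,0],[-0.144,-0.36,0,0],[-0.156,-0.39,0,0],[-0.168,-0.42,0,0],[-0.18,-0.45,0,0],[-0.192,-0.48,0,0],[-0.204,-0.51,0,0],[-0.216,-0.54,0,0],[-0.2265,-0.577,0,0],[-0.2265,-0.577,0,0]]
  ]
}}

```text
time: 3.23
tcp_pos: [0.4504, -0.0527, 0.2488]
orientation: [-0.0, 0.004, 1.0, -0.001]
contact_force: [-0.6, -0.1, -0.3]
gripper_width: 0.0598
grip_force: 0.0
```

>>> {"name": "servo_tool", "arguments": {
  "increments": [
    [[0,0,0.02,0],[0,0,0.05,0],[0,0,0.08,0],[0,0,0.11,0],[0,0,0.12,0],[0,0,0.12,0]]
  ]
}}

```text
time: 3.73
tcp_pos: [0.4467, -0.0461, 0.1264]
orientation: [-0.003, 0.001, 1.0, 0.001]
contact_force: [0.0, 0.3, -0.4]
gripper_width: 0.0598
grip_force: 0.0
```

```bash
python3 - <<'E'
from h import *
p,d=grab('side');cv2.imwrite('pics/s1.png',cv2.resize(p[150:400,180:440,::-1],(780,750)[:2] if 0 else (624,600)))
E
```

```text
(no output)
```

View pics/s1.png

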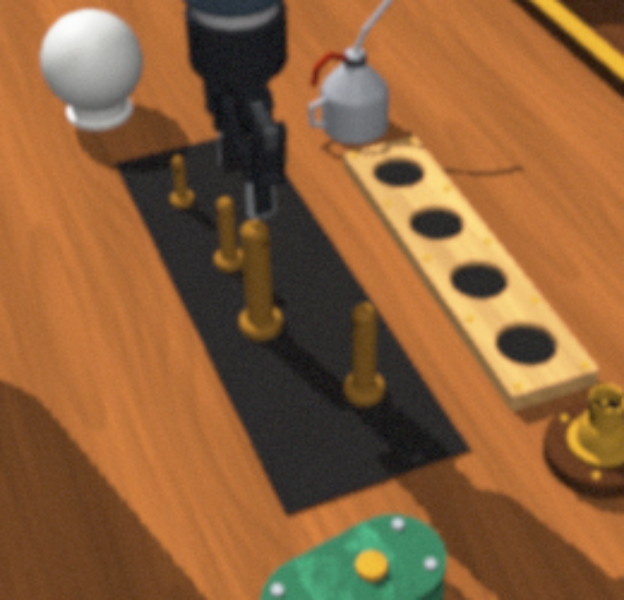

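```bash
python3 - <<'E'
from h import *
c=eyes.calibration('side');K,R,t=[np.array(c[k]) for k in('K','R','t')]
for X in([.4467,-.0761,.136],[.4467,-.0461,.136],[.4467,-.016,.136],[.45,-.046,.118]):
    q=K@(R@np.array(X)+t.ravel());q=q[:2]/q[2];print(X,np.round((q-[180,150])*2.4))
print(sense()['tcp_pos'])
E
```

```text
[0.4467, -0.0761, 0.136] [260. 229.]
[0.4467, -0.0461, 0.136] [248. 208.]
[0.4467, -0.016, 0.136] [235. 188.]
[0.45, -0.046, 0.118] [253. 224.]
[ 0.44838617 -0.04673596  0.12853815]
```

>>> {"name": "servo_tool", "arguments": {
  "increments": [
    [[0,-0.003,0.015,0],[0,-0.003,0.035,0],[0,-0.003,0.055,0],[0,-0.003,0.067,0],[0,-0.003,0.067,0],[0,-0.003,0.067,0]]
  ]
}}

```text
time: 4.28
tcp_pos: [0.4503, -0.0506, 0.0636]
orientation: [0.001, 0.001, 1.0, -0.0]
contact_force: [-0.0, 0.9, 0.6]
gripper_width: 0.0597
grip_force: 0.0
```

>>> {"name": "servo_tool", "arguments": {
  "increments": [
    [[0,0,0,0],[0,0,0,0],[0,0,0,0],[0,0,0,0],[0,0,0,0],[0,0,0,0],[0,0,0,0],[0,0,0,0]]
  ],
  "jaw": 1
}}

```text
time: 4.95
tcp_pos: [0.4506, -0.0502, 0.0638]
orientation: [0.001, 0.001, 1.0, -0.0]
contact_force: [0.1, 2.1, 6.9]
gripper_width: 0.0224
grip_force: 58.7
```

>>> {"name": "servo_tool", "arguments": {
  "increments": [
    [[0,0,-0.005,0],[0,0,-0.015,0],[0,0,-0.03,0],[0,0,-0.045,0],[0,0,-0.06,0],[0,0,-0.07,0],[-0.01,0,-0.07,0],[-0.025,0,-0.07,0],[-0.045,0.01,-0.07,0],[-0.065,0.025,-0.07,0],[-0.085,0.04,-0.07,0],[-0.105,0.055,-0.07,0],[-0.125,0.07,-0.07,0],[-0.145,0.085,-0.07,0],[-0.165,0.105,-0.07,0],[-0.185,0.125,-0.07,0],[-0.2,0.14,-0.07,0],[-0.2055,0.148,-0.07,0],[-0.2055,0.148,-0.07,0],[-0.2055,0.148,-0.07,0]]
  ]
}}

```text
time: 6.62
tcp_pos: [0.6541, 0.0976, 0.1308]
orientation: [-0.001, -0.0, 1.0, -0.0]
contact_force: [-0.1, -0.4, -4.9]
gripper_width: 0.0222
grip_force: 59.4
```

```bash
python3 - <<'E'
from h import *
s=sense();print(s['tcp_pos'],s['gripper_width'],s['contact_force'])
p,d=grab('side','s2.png')
E
```

```text
[0.65409463 0.09763409 0.13078852] 0.022194330305195662 [-0.14287561 -0.42536177 -4.87933001]
```

View pics/s2.png

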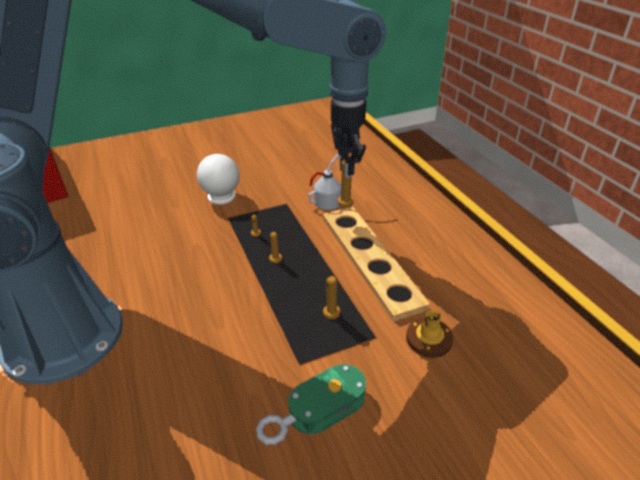

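The pin hangs upright at (346,185) above the far recess. Lowering it now.

>>> {"name": "servo_tool", "arguments": {
  "increments": [
    [[0,0,0.01,0],[0,0,0.025,0],[0,0,0.038,0],[0,0,0.046,0],[0,0,0.05,0],[0,0,0.053,0],[0,0,0.055,0],[0,0,0.056,0],[0,0,0.057,0],[0,0,0.057,0]]
  ]
}}

```text
time: 7.5
tcp_pos: [0.6552, 0.0976, 0.0756]
orientation: [0.0, 0.0, 1.0, -0.0]
contact_force: [0.8, -0.3, -4.0]
gripper_width: 0.0223
grip_force: 59.3
```

```bash
python3 - <<'E'
from h import *
p,d=grab('side');cv2.imwrite('pics/s3.png',cv2.resize(p[150:330,260:460,::-1],(660,594)))
E
```

```text
(no output)
```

View pics/s3.png

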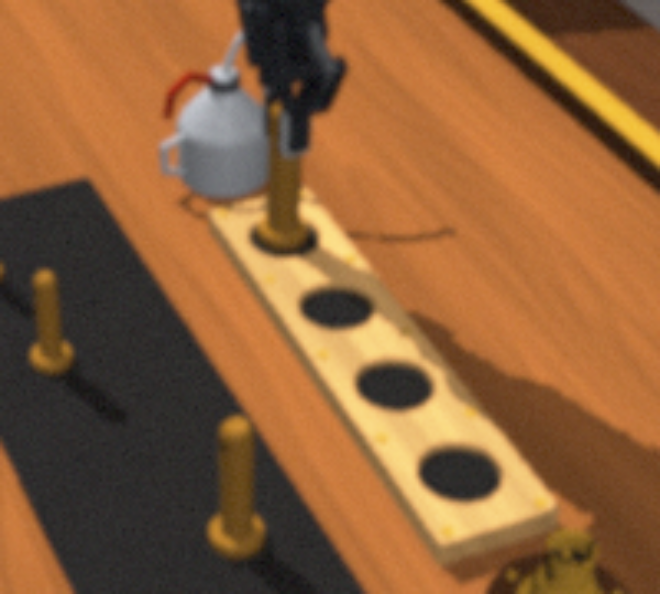

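It's centred over its recess (284,237). I'll lower it the last few mm.

>>> {"name": "servo_tool", "arguments": {
  "increments": [
    [[0,0,0.001,0],[0,0,0.002,0],[0,0,0.003,0],[0,0,0.003,0],[0,0,0.003,0]]
  ]
}}

```text
time: 7.97
tcp_pos: [0.6553, 0.0976, 0.0729]
orientation: [0.001, 0.0, 1.0, 0.0]
contact_force: [-1.3, 1.6, 0.5]
gripper_width: 0.0223
grip_force: 59.8
```

>>> {"name": "servo_tool", "arguments": {
  "increments": [
    [[0,0,0.001,0],[0,0,0.001,0],[0,0,0.001,0],[0,0,0.001,0],[0,0,0.001,0],[0,0,0.001,0]]
  ],
  "jaw": 0.3
}}

```text
time: 8.47
tcp_pos: [0.655, 0.0975, 0.0713]
orientation: [0.0, 0.0, 1.0, -0.0]
contact_force: [-0.0, 0.7, 0.6]
gripper_width: 0.0596
grip_force: 0.0
```

>>> {"name": "servo_tool", "arguments": {
  "increments": [
    [[0,0,-0.015,0],[0,0,-0.04,0],[0,0,-0.07,0],[0,0,-0.1,0],[0,0,-0.13,0],[0,0,-0.14,0],[0,0,-0.14,0]]
  ]
}}

```text
time: 9.05
tcp_pos: [0.6571, 0.0975, 0.2155]
orientation: [0.004, 0.0, 1.0, -0.0]
contact_force: [-0.6, -0.4, 0.4]
gripper_width: 0.0598
grip_force: 0.0
```

```bash
python3 - <<'E'
from h import *
s=sense();print(s['tcp_pos'],s['gripper_width'])
p,d=grab('side');cv2.imwrite('pics/s4.png',cv2.resize(p[150:330,260:460,::-1],(660,594)))
E
```

```text
[0.6571444  0.09750328 0.21546097] 0.059800996511572974
```

View pics/s4.png

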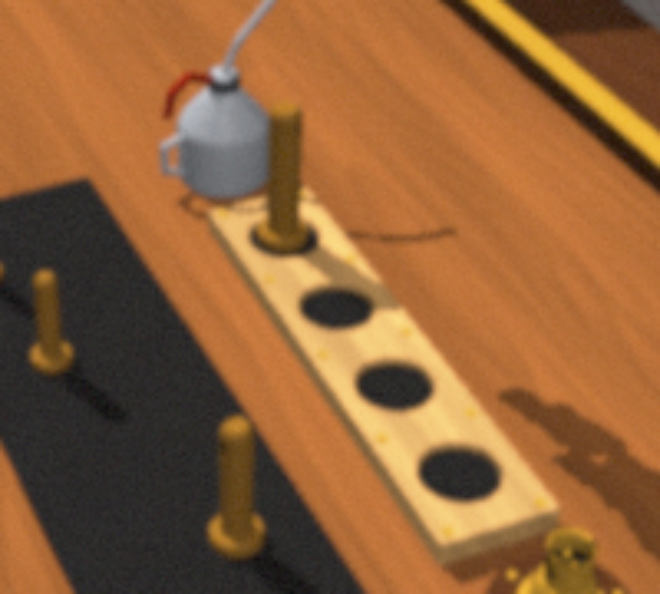

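The pin stands in its recess. Next is pin_95.

>>> {"name": "servo_tool", "arguments": {
  "increments": [
    [[0.012,-0.02,0,0],[0.03,-0.05,0,0],[0.048,-0.08,0,0],[0.066,-0.11,0,0],[0.084,-0.14,0,0],[0.102,-0.17,0,0],[0.12,-0.2,0,0],[0.138,-0.23,0,0],[0.1535,-0.255,0,0],[0.1535,-0.255,0.0,0],[0.1535,-0.255,0.02,0],[0.1535,-0.255,0.045,0],[0.1535,-0.255,0.07,0],[0.1535,-0.255,0.095,0],[0.1535,-0.255,0.12,0],[0.1535,-0.255,0.14,0],[0.1535,-0.255,0.155,0],[0.1535,-0.255,0.165,0],[0.1535,-0.255,0.165,0],[0.1535,-0.255,0.165,0]]
  ]
}}

```text
time: 10.77
tcp_pos: [0.5004, -0.1566, 0.0451]
orientation: [-0.001, 0.0, 1.0, 0.001]
contact_force: [-0.1, -0.8, 1.0]
gripper_width: 0.0595
grip_force: 0.0
```

>>> {"name": "servo_tool", "arguments": {
  "increments": [
    [[0,0,0,0],[0,0,0,0],[0,0,0,0],[0,0,0,0],[0,0,0,0],[0,0,0,0],[0,0,0,0],[0,0,0,0]]
  ],
  "jaw": 1
}}

```text
time: 11.43
tcp_pos: [0.5021, -0.1581, 0.0473]
orientation: [0.001, 0.0, 1.0, -0.001]
contact_force: [-0.6, -1.3, 6.4]
gripper_width: 0.0185
grip_force: 59.1
```

>>> {"name": "servo_tool", "arguments": {
  "increments": [
    [[0,0,-0.005,0],[0,0,-0.015,0],[0,0,-0.03,0],[0,0,-0.045,0],[0,0,-0.06,0],[0,0,-0.07,0],[-0.008,0.008,-0.07,0],[-0.022,0.024,-0.07,0],[-0.038,0.041,-0.07,0],[-0.054,0.059,-0.07,0],[-0.07,0.077,-0.07,0],[-0.086,0.095,-0.07,0],[-0.102,0.112,-0.07,0],[-0.118,0.129,-0.07,0],[-0.133,0.146,-0.07,0],[-0.144,0.158,-0.07,0],[-0.151,0.165,-0.07,0],[-0.151,0.165,-0.07,0],[-0.151,0.165,-0.07,0],[-0.151,0.165,-0.065,0]]
  ]
}}

```text
time: 13.1
tcp_pos: [0.6523, 0.007, 0.1116]
orientation: [0.0, 0.001, 1.0, -0.0]
contact_force: [-0.4, -0.8, -2.7]
gripper_width: 0.0182
grip_force: 58.8
```

>>> {"name": "servo_tool", "arguments": {
  "increments": [
    [[0,0,0.01,0],[0,0,0.025,0],[0,0,0.036,0],[0,0,0.044,0],[0,0,0.049,0],[0,0,0.052,0],[0,0,0.053,0],[0,0,0.054,0],[0,0,0.055,0],[0,0,0.055,0],[0,0,0.055,0]]
  ]
}}

```text
time: 14.02
tcp_pos: [0.6526, 0.0075, 0.0566]
orientation: [0.0, 0.0, 1.0, -0.0]
contact_force: [-0.1, -0.2, -3.6]
gripper_width: 0.018
grip_force: 58.8
```

>>> {"name": "servo_tool", "arguments": {
  "increments": [
    [[0,0,0.001,0],[0,0,0.0015,0],[0,0,0.002,0],[0,0,0.002,0],[0,0,0.002,0]]
  ]
}}

```text
time: 14.43
tcp_pos: [0.6534, 0.0074, 0.0564]
orientation: [0.001, 0.0, 1.0, -0.0]
contact_force: [-2.1, 0.4, 7.5]
gripper_width: 0.0183
grip_force: 60.0
```

```bash
python3 - <<'E'
from h import *
s=sense();print(s['tcp_pos'],s['contact_force'])
p,d=grab('side');cv2.imwrite('pics/s5.png',cv2.resize(p[150:330,260:460,::-1],(660,594)))
E
```

```text
[0.65337421 0.00739525 0.05639624] [-2.13965499  0.44425427  7.5460947 ]
```

View pics/s5.png

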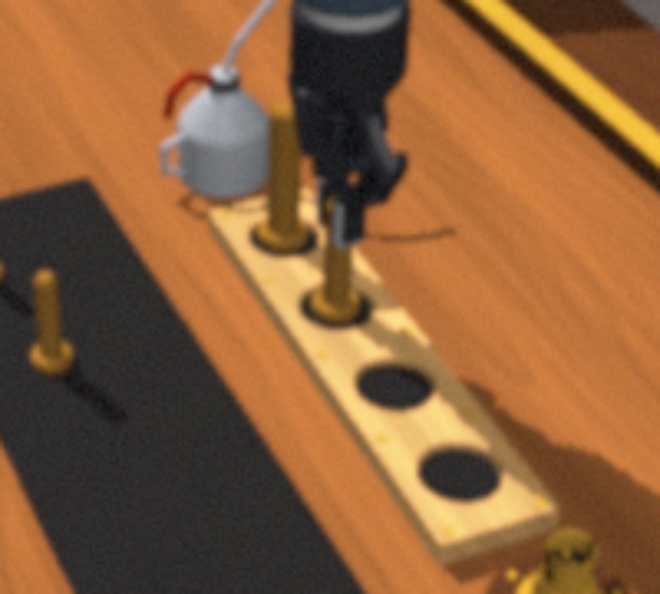

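Pin_95 is on the floor of its recess (337,305). Releasing, then going for pin_75.

>>> {"name": "servo_tool", "arguments": {
  "increments": [
    [[0,0,0,0],[0,0,0,0],[0,0,0,0],[0,0,0,0],[0,0,0,0],[0,0,-0.002,0],[0,0,-0.02,0],[0,0,-0.05,0],[0,0,-0.08,0],[0,0,-0.11,0],[0,0,-0.135,0],[0,0,-0.14,0],[0,0,-0.14,0]]
  ],
  "jaw": 0.3
}}

```text
time: 15.57
tcp_pos: [0.654, 0.0073, 0.1972]
orientation: [0.003, 0.0, 1.0, -0.0]
contact_force: [-0.5, -0.2, 0.2]
gripper_width: 0.0599
grip_force: 0.0
```

>>> {"name": "servo_tool", "arguments": {
  "increments": [
    [[0.015,0.003,0,0],[0.04,0.008,0,0],[0.07,0.013,0,0],[0.1,0.019,0,0],[0.13,0.025,0,0],[0.16,0.03,0,0],[0.185,0.035,0,0],[0.1995,0.038,0,0],[0.1995,0.038,0,0],[0.1995,0.038,0.015,0],[0.1995,0.038,0.04,0],[0.1995,0.038,0.065,0],[0.1995,0.038,0.09,0],[0.1995,0.038,0.115,0],[0.1995,0.038,0.135,0],[0.1995,0.038,0.15,0],[0.1995,0.038,0.157,0],[0.1995,0.038,0.16,0],[0.1995,0.038,0.16,0],[0.1995,0.038,0.16,0]]
  ]
}}

```text
time: 17.23
tcp_pos: [0.4535, 0.0456, 0.0346]
orientation: [0.0, 0.0, 1.0, -0.0]
contact_force: [0.4, 0.7, -0.0]
gripper_width: 0.0597
grip_force: 0.0
```

>>> {"name": "servo_tool", "arguments": {
  "increments": [
    [[0,0,0,0],[0,0,0,0],[0,0,0,0],[0,0,0,0],[0,0,0,0],[0,0,0,0],[0,0,0,0],[0,0,0,0]]
  ],
  "jaw": 1
}}

```text
time: 17.9
tcp_pos: [0.4536, 0.0455, 0.035]
orientation: [0.001, 0.0, 1.0, -0.0]
contact_force: [-0.7, 0.4, 5.9]
gripper_width: 0.0135
grip_force: 58.8
```

>>> {"name": "servo_tool", "arguments": {
  "increments": [
    [[0,0,-0.005,0],[0,0,-0.015,0],[0,0,-0.03,0],[0,0,-0.045,0],[0,0,-0.06,0],[0,0,-0.07,0],[-0.01,-0.008,-0.07,0],[-0.03,-0.024,-0.07,0],[-0.05,-0.04,-0.07,0],[-0.07,-0.056,-0.07,0],[-0.09,-0.07,-0.07,0],[-0.11,-0.083,-0.07,0],[-0.13,-0.095,-0.07,0],[-0.15,-0.106,-0.07,0],[-0.17,-0.116,-0.07,0],[-0.187,-0.124,-0.07,0],[-0.1975,-0.128,-0.07,0],[-0.1975,-0.128,-0.07,0],[-0.1975,-0.128,-0.07,0],[-0.1975,-0.128,-0.065,0]]
  ]
}}

```text
time: 19.57
tcp_pos: [0.6501, -0.0825, 0.0992]
orientation: [0.0, 0.0, 1.0, 0.0]
contact_force: [0.3, -0.2, -2.3]
gripper_width: 0.0136
grip_force: 58.7
```

>>> {"name": "servo_tool", "arguments": {
  "increments": [
    [[0,0,0.01,0],[0,0,0.025,0],[0,0,0.036,0],[0,0,0.044,0],[0,0,0.049,0],[0,0,0.052,0],[0,0,0.053,0],[0,0,0.054,0],[0,0,0.055,0],[0,0,0.056,0],[0,0,0.0565,0],[0,0,0.0565,0]]
  ]
}}

```text
time: 20.57
tcp_pos: [0.6511, -0.0827, 0.0441]
orientation: [0.001, 0.0, 1.0, -0.0]
contact_force: [-2.3, 0.3, 5.9]
gripper_width: 0.0136
grip_force: 59.4
```

```bash
python3 - <<'E'
from h import *
s=sense();print(s['tcp_pos'],s['contact_force'])
p,d=grab('side');cv2.imwrite('pics/s6.png',cv2.resize(p[150:330,260:460,::-1],(660,594)))
E
```

```text
[ 0.65109899 -0.08274431  0.04409325] [-2.28907186  0.26740689  5.93654411]
```

View pics/s6.png

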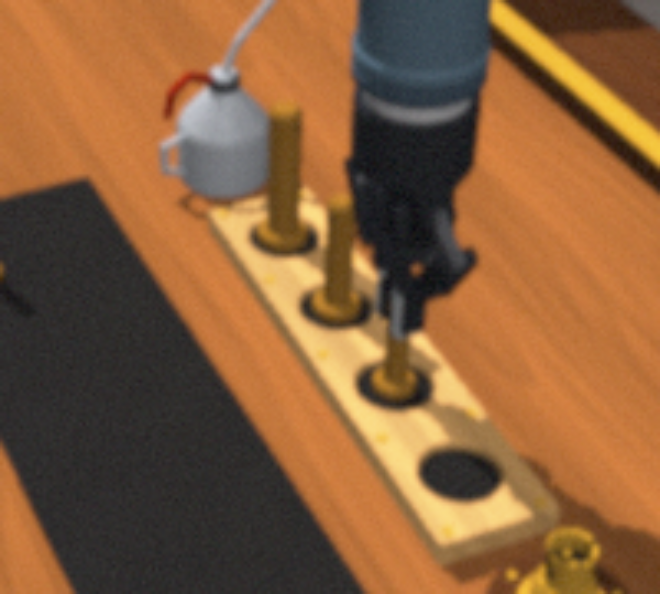

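Pin_75 is in its recess (395,383). Releasing, then going for pin_55.

>>> {"name": "servo_tool", "arguments": {
  "increments": [
    [[0,0,0,0],[0,0,0,0],[0,0,0,0],[0,0,0,0],[0,0,0,0],[0,0,-0.002,0],[0,0,-0.02,0],[0,0,-0.05,0],[0,0,-0.08,0],[0,0,-0.11,0],[0,0,-0.135,0],[0,0,-0.14,0],[0,0,-0.14,0]]
  ],
  "jaw": 0.3
}}

```text
time: 21.7
tcp_pos: [0.6519, -0.083, 0.1857]
orientation: [0.003, 0.0, 1.0, -0.001]
contact_force: [-0.9, -0.0, 0.0]
gripper_width: 0.0603
grip_force: 0.0
```

>>> {"name": "servo_tool", "arguments": {
  "increments": [
    [[0.015,0.012,0,0],[0.037,0.035,0,0],[0.06,0.06,0,0],[0.083,0.086,0,0],[0.106,0.112,0,0],[0.128,0.138,0,0],[0.15,0.164,0,0],[0.172,0.19,0,0],[0.192,0.215,0,0],[0.2095,0.237,0,0],[0.2095,0.237,0,0],[0.2095,0.237,0.02,0],[0.2095,0.237,0.05,0],[0.2095,0.237,0.08,0],[0.2095,0.237,0.11,0],[0.2095,0.237,0.135,0],[0.2095,0.237,0.152,0],[0.2095,0.237,0.16,0],[0.2095,0.237,0.1625,0],[0.2095,0.237,0.1625,0]]
  ]
}}

```text
time: 23.37
tcp_pos: [0.4404, 0.1545, 0.0194]
orientation: [-0.001, 0.001, 1.0, -0.0]
contact_force: [-0.1, 0.6, 0.1]
gripper_width: 0.06
grip_force: 0.0
```

>>> {"name": "servo_tool", "arguments": {
  "increments": [
    [[0,0,0,0],[0,0,0,0],[0,0,0,0],[0,0,0,0],[0,0,0,0],[0,0,0,0],[0,0,0,0],[0,0,0,0]]
  ],
  "jaw": 1
}}

```text
time: 24.03
tcp_pos: [0.4419, 0.1548, 0.0212]
orientation: [0.001, 0.0, 1.0, 0.0]
contact_force: [-1.7, -0.7, 6.3]
gripper_width: 0.009
grip_force: 58.7
```

>>> {"name": "servo_tool", "arguments": {
  "increments": [
    [[0,0,-0.005,0],[0,0,-0.015,0],[0,0,-0.03,0],[0,0,-0.05,0],[0,0,-0.07,0],[0,0,-0.085,0],[0,-0.01,-0.09,0],[0,-0.03,-0.09,0],[0,-0.055,-0.09,0],[-0.01,-0.08,-0.09,0],[-0.02,-0.105,-0.09,0],[-0.03,-0.13,-0.09,0],[-0.04,-0.155,-0.09,0],[-0.05,-0.18,-0.09,0],[-0.06,-0.205,-0.09,0],[-0.07,-0.23,-0.09,0],[-0.08,-0.255,-0.09,0],[-0.09,-0.28,-0.09,0],[-0.1,-0.3,-0.09,0],[-0.11,-0.31,-0.09,0]]
  ]
}}

```text
time: 25.7
tcp_pos: [0.5503, -0.1586, 0.1099]
orientation: [-0.0, 0.001, 1.0, -0.0]
contact_force: [-0.1, -0.2, -0.4]
gripper_width: 0.0084
grip_force: 58.8
```

>>> {"name": "servo_tool", "arguments": {
  "increments": [
    [[-0.02,-0.005,0,0],[-0.045,-0.011,0,0],[-0.068,-0.015,0,0],[-0.085,-0.017,0,0],[-0.0975,-0.017,0,0],[-0.0975,-0.017,0,0],[-0.0975,-0.017,0.01,0],[-0.0975,-0.017,0.03,0],[-0.0975,-0.017,0.05,0],[-0.0975,-0.017,0.064,0],[-0.0975,-0.017,0.072,0],[-0.0975,-0.017,0.076,0],[-0.0975,-0.017,0.0775,0],[-0.0975,-0.017,0.079,0],[-0.0975,-0.017,0.08,0],[-0.0975,-0.017,0.081,0],[-0.0975,-0.017,0.0815,0],[-0.0975,-0.017,0.0815,0]]
  ]
}}

```text
time: 27.2
tcp_pos: [0.6492, -0.1729, 0.0303]
orientation: [0.001, 0.0, 1.0, -0.001]
contact_force: [-0.6, -0.2, 4.8]
gripper_width: 0.0084
grip_force: 59.4
```

```bash
python3 - <<'E'
from h import *
s=sense();print(s['tcp_pos'],s['contact_force'])
p,d=grab('side');cv2.imwrite('pics/s7.png',cv2.resize(p[150:330,260:460,::-1],(660,594)))
E
```

```text
[ 0.64918056 -0.17289657  0.03030991] [-0.63594453 -0.16721912  4.82510099]
```

View pics/s7.png

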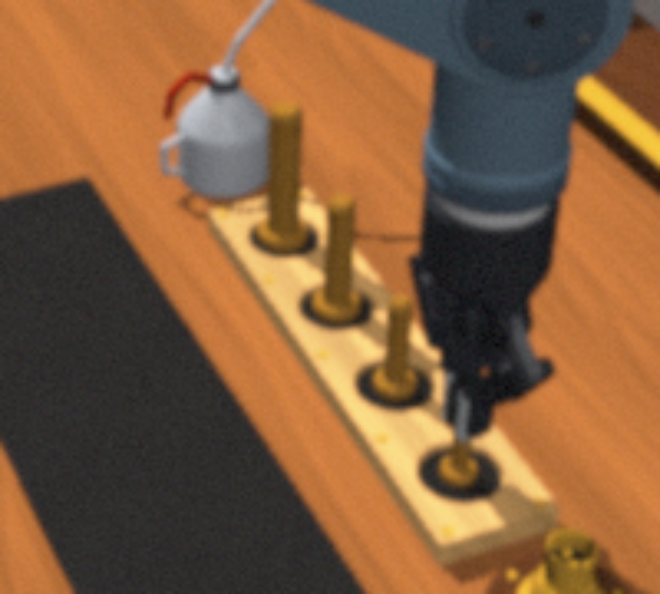

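All four pins are in place, with pin_55 on its floor at (460,468). Release and retreat.

>>> {"name": "servo_tool", "arguments": {
  "increments": [
    [[0,0,0,0],[0,0,0,0],[0,0,0,0],[0,0,0,0],[0,0,0,0],[0,0,-0.002,0],[0,0,-0.02,0],[0,0,-0.05,0],[0,0,-0.08,0],[0,0,-0.11,0],[0,0,-0.14,0],[0,0,-0.17,0],[0,0,-0.18,0],[0.02,0,-0.18,0],[0.05,0,-0.18,0],[0.09,0,-0.18,0],[0.13,0,-0.18,0],[0.15,0,-0.18,0],[0.15,0,-0.18,0],[0.15,0,-0.18,0]]
  ],
  "jaw": 0.3
}}

```text
time: 28.92
tcp_pos: [0.4975, -0.1724, 0.2086]
orientation: [0.0, 0.001, 1.0, -0.0]
contact_force: [0.4, 0.4, -0.1]
gripper_width: 0.06
grip_force: 0.0
```

```bash
python3 - <<'E'
from h import *
p,d=grab('side');cv2.imwrite('pics/s8.png',cv2.resize(p[150:330,260:460,::-1],(660,594)))
W=cloud('side',d)
for x,y in((.6555,.098),(.653,.008),(.651,-.082),(.649,-.172)):
    q=W[(abs(W[...,0]-x)<.03)&(abs(W[...,1]-y)<.04)&(W[...,2]>.03)&(d>0)];print(len(q),np.round(q.mean(0),4),round(q[:,2].max(),4))
E
```

```text
12 [0.6621 0.0922 0.1221] 0.1297
271 [0.6494 0.0012 0.0731] 0.1105
174 [ 0.6479 -0.087   0.0622] 0.0905
88 [ 0.6456 -0.1756  0.0514] 0.0693
```

View pics/s8.png

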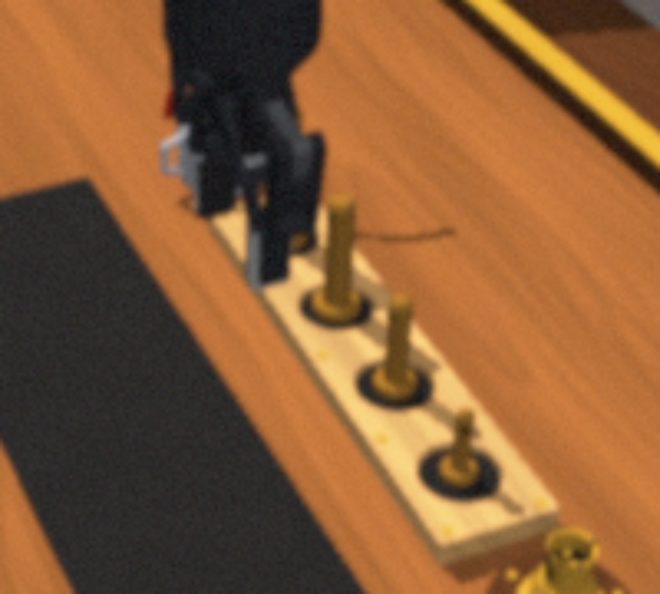

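All four pins are standing; the gripper hides the largest in this view, but it was upright in the previous one and nothing has touched it since.

```bash
python3 -c "
from rig import sign_off
print(sign_off())"
```

```text
the job is handed in; nothing more can be done
None
```

All four hinge pins stand on their heads in the rack in size order, with the smallest next to the lamp socket; the job was handed in at about 29 s, the globe, oiler and pulley block were left alone, and no verdict was returned.

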